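# Index the carrier board into its notch and latch it

## Task

With the fingertips, push the blue carrier board along the rails of the welding jig until you feel it drop flat into its locating notches, then push the red latch round by its black post until it stops square across the board, and move clear. Do not pick anything up or tip the board, and leave the other things on the bench where they are.

Things in the scene. Friction and masses are not known exactly. Their poses are not given: they have to be found in the camera images.
- jig: Fixed dark steel jig on the bench, 275 x 116 mm, base 8 mm thick; origin on its middle line at bench height. +x: the way the board is pushed, +y: latch side. Two runners along x from -140 (open end) to 125 mm (cross bar), tops 24 mm high, 56 mm gap between; notches in both at x -6.5..16.5 and 57.5..98.5 mm (yellow marks). Guide walls outside them, 34 mm high, 92 mm apart.
- station (a point): Point fixed on the jig where the board's origin lies when the board is seated in the notches: 45 mm along the jig's x on its middle line, 15 mm above the bench.
- board: Loose blue board, 110 (x) x 88 mm, 0.55 to 0.9 kg, copper coupon on its -y half. Origin: centre, under its two cross feet; x as the jig's. Above the origin: plate top 21, straps 30, push face 33 mm. Slides with the origin 24 mm above the bench (3 to 7 N); drops 9 mm, flat, to 15 mm only when both feet are over their own notches, which are 2.5 mm longer than the feet at each end and stop it.
- push_face (a point): Middle of the upright face at the board's rear end (50 mm wide, 33 mm high, facing the jig's -x, flush with the plate's rear edge), 55 mm behind the board's origin and 16.5 mm above it. Push here, low and central.
- latch_post (a point): Middle of the black upright post on the red latch bar, 12 mm in diameter, 26 mm high, from 46 to 72 mm above the bench; it stands 50 mm from the latch's pivot. A fingertip pushes it sideways.
- latch_pivot (a point): Fixed vertical pivot of the latch, beside the rails: 60 mm along the jig's x and 68 mm along its y, 46 mm above the bench. The red bar is 60 mm long, 14 mm wide, 39 to 46 mm above the bench: it passes 3 mm over the seated board but hits the edge of a board that has not dropped.
- latch (a joint): Angle of the latch, rad: 0 = open, bar pointing along the jig's -x beside the rails; grows counter-clockwise seen from above as it closes; 1.57 = its stop, bar square across the board (pointing along the jig's -y). Stays where it is left; about 1 N at the post turns it.
- tip_box: Bystander: small orange box with a dark lid, 44 x 64 x 26 mm, loose; origin under its centre.
- flat_bar_0: Bystander: dark flat steel bar, 30 x 100 x 6 mm, loose; origin under its centre.

How it is judged:
On the way:
1. the board has dropped flat into its notches while the latch is still open (horizontal distance between board and station below 0.006 m and z of board in the frame of station below 0.003 m and angle between board's own z axis and vertical below 0.04 rad and value of joint latch below 0.4 rad), for 0.2 s.
At the end, for the whole second after the job is handed in: The board rests in its notches (within 6 mm of the station in plan, less than 3 mm above it, tilted less than 0.04 rad), at rest, with the latch turned past 1.3 rad across it (horizontal distance between board and station below 0.006 m and z of board in the frame of station below 0.003 m and angle between board's own z axis and vertical below 0.04 rad and value of joint latch above 1.3 rad and linear speed of board below 0.01 m/s); the robot touches nothing.
It fails at once if the board is lifted off the rails (origin more than 12 mm above riding height) (height (world z) of board above 0.036 m).
It fails at once if the board is tipped by more than 0.2 rad (angle between board's own z axis and vertical above 0.2 rad).
It fails at once if a bystander is moved by more than 20 mm (distance of any of tip_box, flat_bar_0 from where it was at the start of the episode above 0.02 m).
It also fails if it takes over 51 s, if anything falls off the work surface, if the arm or the gripper's body presses on something with over 40 N, if the wrist force passes 120 N, or if a joint passes its speed limit or range.

## Robot

A 6-joint arm with a two-finger parallel gripper is mounted at the origin on a cart in front of the work surface, level with it; the furniture and walls round the work are solid. World frame = base frame: x ahead of the robot, y to its left, z up, the work surface at z = 0. Lengths are in m, angles in rad, forces in N, time in s.
With the tool pointing down it reaches from about 0.375 to 0.975 m from the base axis. Payload 3.8 kg.
Tool frame: the origin (TCP) lies midway between the tips of the shut fingers; the grasp point (between the pads) lies 19 mm behind it; x points along the fingers, y is the direction in which the jaws open and shut, and the axes are right-handed (so a half turn about x gives the same grasp; the last joint's range is limited). The gripper opens to 85 mm and grips with 20 to 120 N. Pads are 22 mm wide; open, the fingers measure 114 mm over their backs; the gripper's body (76 mm by 85 mm) begins 54 mm behind the grasp point. The pads swing forward as they close: fully open they stand 13 mm farther back than shut.
Start: joints at [-1.202, 0.264, 1.604, -0, 1.274, -0.037], TCP at [0.266, -0.62, 0.231] pointing down, gripper open.
Joint ranges: [-2.63, 2.63], [-0.94, 2.18], [0.31, 2.57], [-1.31, 4.45], [0, 2.66], [-2.55, 2.55]. Speed limits (rad/s): [2.57, 2.57, 3.14, 3.14, 3.14, 3.14].

## Interface

Orientations are given as a rotation vector (axis times angle).
In Python, from workcell import read_state, read_camera, get_calibration, finish_job gives the robot as it stands. The module is installed in compiled form; this text tells all that it offers.
- The arm moves only by the shell command python3 -m creep 'ROWS' [FORCE]. ROWS is JSON, a list of rows, each a list of 3 entries, a list of its own where there are three numbers: the closure in counts, from 0 (fully open) to 255 (shut), then the shift along the world's x, y, z in mm, then the turn about the world's z in rad. In form: [[hand, [tx, ty, tz], spin], ...]. A call has exactly 8 rows; each row shifts and turns the commanded pose from where the row before left it; what a row does not reach is not made up. A row lasts 1/12 s, in which the tool goes at most 41.7 mm and 7.16 degrees, less where a joint would pass 70% of its speed; a pose out of reach is approached as far as the arm can. A call is refused whole if a number of a shift passes 41.7 or a number of a turn 0.125, either way. A call with a gripper value outside its range is refused whole. The fingers move at their own pace and stop on an object; FORCE is the grip in N (left out, the last holds). Time passes only in rows, so rows that do not move let the fingers close, or fill a call up. It gives the time, the measured TCP pose, the force and the opening at its end, in the units of the state.
- read_state(): the state, without advancing time (a new reading comes with each control period).
- read_camera(name): name is "scene" or "side" or "wrist"; returns (picture, depth): 480x640x3 uint8, blue, green, red; 480x640 float32, m along the optical axis (not along the pixel's ray), 0 where there is no reading.
- get_calibration(name): a dict with "K" (3x3 intrinsics, pixels), "eye" and "orientation" of the camera in the world. Camera axes: x right, y down, z forward; pixel columns grow to the right and rows downward; lengths in m; the calibration is good to about 2 mm. The wrist camera is an equidistant fisheye: a pixel r from the principal point sees the ray r / f radians off the axis. A picture is of the moment at which its call begins: read the wrist's pose just before it. get_calibration takes no time and is no camera call; for the wrist camera it gives the pose at the moment of the call.
- finish_job(): hands the job in, once; it reports no verdict.
The state is a dict: "time": time; "q": joint angles; "joint_vel": joint speeds; "joint_torque": joint torques, N m; "tool_pos": TCP position; "tcp_rot": TCP orientation; "wrist_force": force on the tool from outside, world axes, zero at the start; "torque": the same for the moment, N m; "width": opening from 0.0 (shut) to 1.0 (fully open).
Only numpy, scipy, OpenCV 4.12 (cv2) and the standard library are available. Lean on these libraries where they do the work, as an engineer would, in place of code of your own. Each camera call takes 0.05 s, during which the arm holds its last target.

## Working session

There is one attempt and no reset: what is moved stays moved. The work goes in short steps, Python scripts to look and compute and a shell command to move; the robot and the scene stay as the last step left them, time stands still between calls to the robot, and variables do not carry over. Pictures are saved under pics/ and viewed, and the job is handed in when it is done.

```bash
mkdir -p pics; cat > h.py <<'E'
from workcell import *
import numpy as np, cv2
from scipy.spatial.transform import Rotation as R
E
python3 - <<'E'
from h import *
s=read_state(); print({k:(np.round(v,3).tolist()) for k,v in s.items()})
for n in ["scene","side"]:
    c=get_calibration(n); print(n,c)
    im,d=read_camera(n); cv2.imwrite(f"pics/{n}0.png",im); np.savez(f"{n}0.npz",im=im,d=d)
E
```

```text
{'time': 0.0, 'q': [-1.202, 0.265, 1.605, 0.0, 1.274, -0.037], 'joint_vel': [0.0, 0.001, -0.001, 0.0, 0.001, -0.0], 'joint_torque': [-0.001, -51.512, -36.732, -0.0, 0.013, 0.0], 'tool_pos': [0.266, -0.62, 0.23], 'tcp_rot': [1.999, 0.413, -1.999], 'wrist_force': [0.236, 0.477, 0.61], 'torque': [-0.028, 0.022, 0.006], 'width': 1.002}
scene {'K': array([[591.40315478,   0.        , 316.00809174],
       [  0.        , 591.40315478, 244.69701258],
       [  0.        ,   0.        ,   1.        ]]), 'eye': array([-0.08079141, -1.02307474,  0.58384772]), 'orientation': array([-1.9121147 ,  0.6636089 , -0.38986405])}
side {'K': array([[538.23997858,   0.        , 315.06373994],
       [  0.        , 538.23997858, 242.3877319 ],
       [  0.        ,   0.        ,   1.        ]]), 'eye': array([0.11367392, 0.61165798, 0.59166809]), 'orientation': array([-0.78257742,  2.39072655, -1.35451485])}
```

View pics/scene0.png

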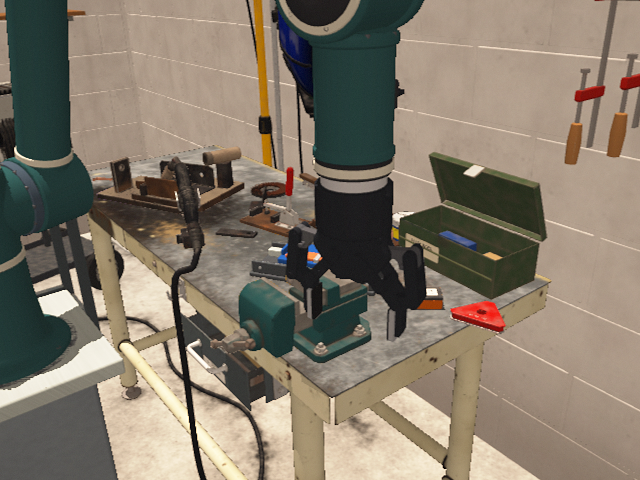

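View pics/side0.png

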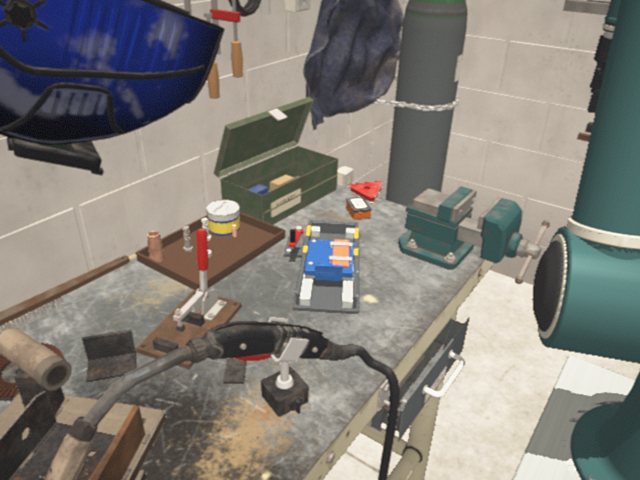

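The side view shows the jig at about (330,265) with its open end toward the camera. The blue board is at (330,260), the latch at (295,240), the orange box at (358,208). The scene view of the jig is blocked by the arm. I'll zoom in on the side picture.

```bash
python3 - <<'E'
from h import *
z=np.load("side0.npz"); im=z["im"][190:330,260:400]
cv2.imwrite("pics/side0z.png",cv2.resize(im,None,fx=4.2,fy=4.2,interpolation=cv2.INTER_CUBIC))
im,d=read_camera("wrist"); print(get_calibration("wrist")); cv2.imwrite("pics/wrist0.png",im); np.savez("wrist0.npz",im=im,d=d)
E
```

```text
{'K': array([[371.64829954,   0.        , 316.78026558],
       [  0.        , 371.64829954, 240.97659667],
       [  0.        ,   0.        ,   1.        ]]), 'eye': array([ 0.34064591, -0.58696206,  0.37270769]), 'orientation': array([ 2.39244971, -1.57445687, -0.25684279])}
```

View pics/side0z.png

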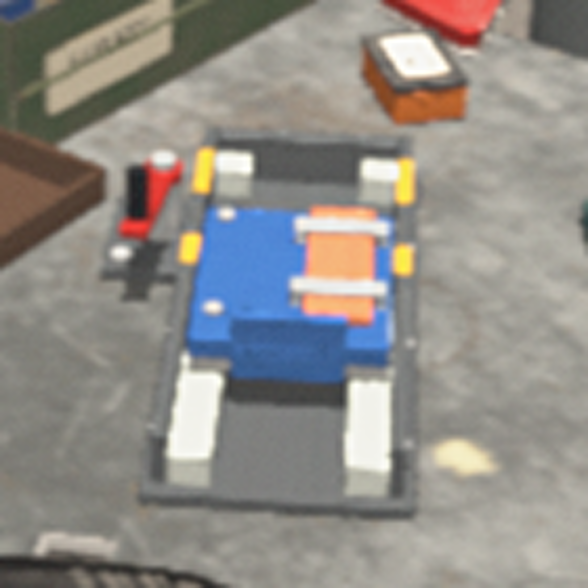

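View pics/wrist0.png

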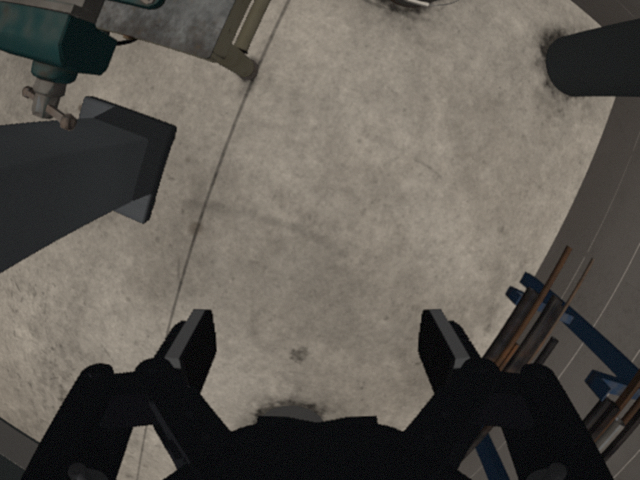

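The zoom shows the board mid-rail with its rear face toward the camera. The yellow notch marks sit at x 185-210 and 395-412. The latch is open, with its pivot cap near (162,158) and its black post near (135,190). Next I'll measure from the depth.

```bash
cat >> h.py <<'E'
def cloud(n,d):
    c=get_calibration(n);K=c["K"];Rm=R.from_rotvec(c["orientation"]).as_matrix()
    v,u=np.mgrid[:480,:640]
    p=np.stack([(u-K[0,2])/K[0,0]*d,(v-K[1,2])/K[1,1]*d,d],-1)
    return p@Rm.T+c["eye"]
def ray(n,u,v,z):
    c=get_calibration(n);K=c["K"];Rm=R.from_rotvec(c["orientation"]).as_matrix()
    r=Rm@np.array([(u-K[0,2])/K[0,0],(v-K[1,2])/K[1,1],1]);e=c["eye"]
    return e+r*(z-e[2])/r[2]
E
python3 - <<'E'
from h import *
z=np.load("side0.npz"); im=z["im"];P=cloud("side",z["d"]);z0=z["d"]
hsv=cv2.cvtColor(im,cv2.COLOR_BGR2HSV)
H,S,V=[hsv[...,i].astype(int) for i in range(3)]
roi=np.zeros((480,640),bool);roi[190:330,260:400]=1
def rep(name,m):
    m=m&roi&(z0>0)
    n,l,st,ce=cv2.connectedComponentsWithStats(m.astype(np.uint8))
    for i in range(1,n):
        if st[i,4]>=12:
            q=P[l==i]; print(name,st[i],ce[i].round(1),"med",np.median(q,0).round(3),"min",q.min(0).round(3),"max",q.max(0).round(3))
rep("blue",(H>100)&(H<125)&(S>140)&(V>70))
rep("yellow",(H>18)&(H<32)&(S>170)&(V>150))
rep("orange",(H>3)&(H<17)&(S>120)&(V>120))
rep("red",((H<4)|(H>174))&(S>160)&(V>80))
rep("white",(S<25)&(V>190))
# bench level
for u,v in [(370,320),(290,320),(270,280)]: print(P[v,u].round(3))
E
```

```text
blue [ 305  240   47   41 1059] [323.6 262.5] med [ 0.58  -0.074  0.044] min [ 0.518 -0.148  0.022] max [ 0.645 -0.039  0.058]
blue [350 250   3   6  13] [350.6 252.7] med [ 0.555 -0.138  0.044] min [ 0.548 -0.146  0.041] max [ 0.561 -0.131  0.046]
yellow [307 226   3   9  21] [308.2 230.7] med [ 0.678 -0.169  0.033] min [ 0.668 -0.189  0.031] max [ 0.69  -0.159  0.036]
yellow [355 229   2   9  13] [355.7 233.8] med [ 0.592 -0.217  0.034] min [ 0.587 -0.235  0.032] max [ 0.602 -0.209  0.035]
yellow [304 246   3   6  13] [304.8 248.5] med [ 0.642 -0.111  0.034] min [ 0.635 -0.117  0.032] max [ 0.646 -0.101  0.035]
orange [347 203  24  16 148] [358.8 213.5] med [ 0.652 -0.338  0.01 ] min [ 0.634 -0.358  0.001] max [ 0.701 -0.318  0.022]
orange [334 246  15  10 134] [340.8 250.2] med [ 0.569 -0.125  0.05 ] min [ 0.549 -0.145  0.048] max [ 0.587 -0.106  0.052]
orange [332 261  17   6  62] [341.2 262.6] med [ 0.544 -0.09   0.05 ] min [ 0.531 -0.103  0.044] max [ 0.566 -0.08   0.052]
red [352 190  22  10 104] [364.  193.6] med [ 0.699 -0.431  0.013] min [ 0.67  -0.45   0.003] max [ 0.739 -
[... 730 characters left out ...]
.634 -0.23   0.025]
white [330 241  22   5  57] [340.2 243.3] med [ 0.583 -0.143  0.053] min [ 0.561 -0.156  0.044] max [ 0.606 -0.129  0.055]
white [329 256  23   4  65] [340.2 257.8] med [ 0.553 -0.099  0.053] min [ 0.535 -0.112  0.043] max [ 0.578 -0.087  0.055]
white [300 275  13  25 229] [305.8 288.3] med [ 0.571 -0.017  0.023] min [ 0.551 -0.049  0.02 ] max [0.598 0.012 0.033]
white [342 281  11  22 223] [347.3 291.4] med [ 0.508 -0.054  0.023] min [ 0.486 -0.095  0.005] max [ 0.541 -0.027  0.027]
white [385 319   7   7  28] [388.1 321.7] med [ 0.42  -0.052 -0.001] min [ 0.414 -0.061 -0.003] max [ 0.426 -0.044  0.   ]
[ 0.448 -0.037 -0.002]
[ 0.558  0.045 -0.002]
[ 0.661 -0.025 -0.002]
```

```bash
python3 - <<'E'
from h import *
pts=[]
for n in ["side","scene"]:
    z=np.load(n+"0.npz"); P=cloud(n,z["d"])[z["d"]>0]; pts.append(P)
    
P=np.vstack(pts)
m=(P[:,0]>.25)&(P[:,0]<1.0)&(P[:,1]>-.65)&(P[:,1]<.35)&(P[:,2]>-.05)&(P[:,2]<.45)
P=P[m]
h,xe,ye=0,np.arange(.25,1.0,.025),np.arange(-.65,.35,.05)
print("rows y, cols x; max z mm");print("      "+" ".join(f"{int(x*1000):3d}" for x in xe))
for y in ye[::-1]:
    r=[]
    for x in xe:
        k=(P[:,0]>=x)&(P[:,0]<x+.025)&(P[:,1]>=y)&(P[:,1]<y+.05)
        r.append(f"{int(P[k,2].max()*1000):3d}" if k.sum() else " . ")
    print(f"{y:5.2f}"," ".join(r))
E
```

```text
rows y, cols x; max z mm
      250 275 300 325 350 375 400 425 450 475 500 525 550 575 600 625 650 675 700 725 750 775 800 825 850 875 900 925 950 975
 0.30  .   .   .   .    2   2   3   4   2 171 169  39  41  39  39   3   4   8  10  50  14  14  16  13   3  34  36   0  .   . 
 0.25  .   .   .   .    3   3   3   3 172 174 166   3   3   4   3   2   7  50  52  52 449 449 449 380 343 325 307 301  .   . 
 0.20  .   .   .   .    3   3  30 146 169 167   5   9   6   4  13  31  31  27  13 449 449 448 363 329 308 295  34  -2  .   . 
 0.15  .   .   .   .    3   3 127 139 145 135   6   9   9   8  14  13  63  53 445 449 433 355 322 289 288 284  33  .   .   . 
 0.10  .   .   .   .    3   4  99 114 110   3   3   3   9   9   7  14 141 163 449 449 367 324 303   1   1 275  33  .   .   . 
 0.05  .   .  -27  11  19  35  54  54   3   3   3   4   3   3   3  13  22 157 449 391 345 317  23  22  60  59  23   1  .   . 
 0.00  .   .   .   .   15  11   2   3   4   3   2  23  36  33   1   1   1 449 449 377 342   3   3   9  55  60  23  .   .   . 
-0.05  .   .   .   .    3   2   3   2   8  35  25  23  56  45  34  
[... 869 characters left out ...]
  2   2   2  27  28  28  26   3   3  86  .   .  219 218 175 109  .   . 
-0.45  .   .   .   .    1   2   2   3   3   2   3   3   2   2   2   2  18  18  18  18  77  87  86  87 219 218 164 101  .   . 
-0.50  .   .   .   .    2   2   2   2   2   3   1   1   1   2   2   2  18  17  18  18  15   2   3   1   2   2   2   2  .   . 
-0.55  .   .   .   .   .   .   .   .   .   .   .   .   .   .   .   .   .   17  17  .   .   .   .   .   .   .   .   .   .   . 
-0.60 403 449  .   .   .   .   .   .   .   .   .   .   .   .   .   .   .   .   .   .   .   .   .   .   .   .   .   .   .   . 
-0.65 449 449 448  .   .   .   .   .   .   .   .   .   .   .   .   .   .   .   .   .   .   .   .   .   .   .   .   .   .   .
```

Bench map: the vise (130 mm high) lies at x 0.25-0.53, y -0.40..-0.25. The torch is at x 0.4-0.5, y > 0.05. A helmet hangs at x > 0.70, y > 0, z > 0.3. I'll move over the vise to get a wrist view of the jig.

```bash
python3 -m creep '[[255,[5,10,20],0],[255,[15,30,15],0],[255,[20,35,0],0],[255,[20,35,0],0],[255,[20,35,0],0],[255,[20,35,0],0],[255,[20,35,0],0],[255,[20,35,0],0]]' 40
python3 -m creep '[[255,[20,35,0],0],[255,[20,35,0],0],[255,[20,35,0],0],[255,[20,30,0],0],[255,[14,20,0],0],[255,[0,0,0],0],[255,[0,0,0],0],[255,[0,0,0],0]]'
python3 - <<'E'
from h import *
s=read_state(); print(s["time"],s["tool_pos"],s["wrist_force"],R.from_rotvec(s["tcp_rot"]).as_matrix().round(3))
print(get_calibration("wrist"))
im,d=read_camera("wrist"); cv2.imwrite("pics/wrist1.png",im); np.savez("wrist1.npz",im=im,d=d,**{k:v for k,v in get_calibration("wrist").items()})
E
```

```text
time: 0.82
tool_pos: [0.4068, -0.3683, 0.266]
tcp_rot: [1.999, 0.411, -1.999]
wrist_force: [2.0, -0.2, -0.2]
width: 0.001
time: 1.48
tool_pos: [0.5001, -0.2154, 0.2659]
tcp_rot: [1.997, 0.411, -1.999]
wrist_force: [-0.1, 0.2, 0.3]
width: -0.002
1.4833 [ 0.50006427 -0.21538654  0.26594523] [-0.1297639   0.21581204  0.28563716] [[-0.001  0.395 -0.919]
 [-0.    -0.919 -0.395]
 [-1.    -0.     0.001]]
{'K': array([[371.64829954,   0.        , 316.78026558],
       [  0.        , 371.64829954, 240.97659667],
       [  0.        ,   0.        ,   1.        ]]), 'eye': array([ 0.5744872 , -0.18237327,  0.40836441]), 'orientation': array([ 2.39125088, -1.57318297, -0.2553637 ])}
```

View pics/wrist1.png

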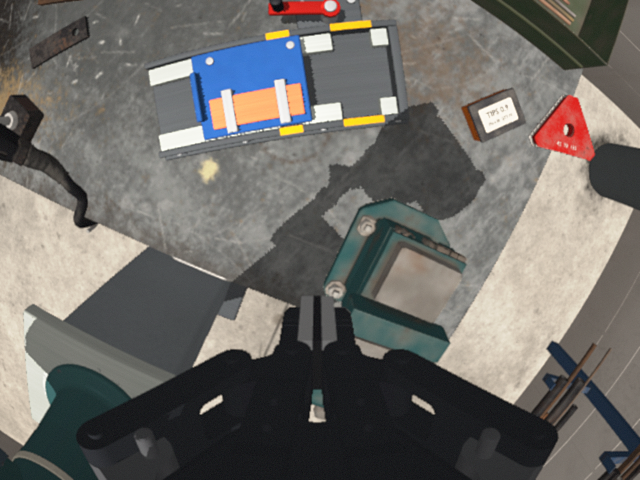

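The wrist view shows the board at (250,90) on the runners and its push face on the left edge at (195,95). The yellow marks are at about (277,35), (351,25), (290,130) and (365,120). The latch is at (305,8), the box at (493,113), the flat bar at (60,42). Next I'll cast rays onto the known heights.

```bash
cat >> h.py <<'E'
def wray(cal,u,v,z):
    K=cal["K"];Rm=R.from_rotvec(cal["orientation"]).as_matrix();e=cal["eye"]
    pts=cv2.fisheye.undistortPoints(np.array([[[u,v]]],float),np.array(K),np.zeros(4))[0,0]
    r=Rm@np.array([pts[0],pts[1],1.]);return e+r*(z-e[2])/r[2]
def comps(m,minA):
    n,l,st,ce=cv2.connectedComponentsWithStats(m.astype(np.uint8))
    return [(l==i,st[i],ce[i]) for i in range(1,n) if st[i,4]>=minA]
E
python3 - <<'E'
from h import *
cal=dict(np.load("wrist1.npz"));im=cal["im"]
hsv=cv2.cvtColor(im,cv2.COLOR_BGR2HSV);H,S,V=[hsv[...,i].astype(int) for i in range(3)]
roi=np.zeros((480,640),bool);roi[:220,140:420]=1
def rep(n,m,z):
    o=[]
    for k,st,ce in comps(m&roi,20):
        c=cv2.findContours(k.astype(np.uint8),cv2.RETR_EXTERNAL,cv2.CHAIN_APPROX_NONE)[0][0]
        w=np.array([wray(cal,*p[0],z)[:2] for p in c])*1000
        r=cv2.minAreaRect(w.astype(np.float32))
        print(n,st.tolist(),"ctr",wray(cal,*ce,z).round(4)[:2],"rect mm",np.round(r[0],1),np.round(r[1],1),round(r[2],1)); o.append((ce,r))
    return o
rep("yellow",(H>18)&(H<32)&(S>170)&(V>150),.034)
rep("blue",(H>100)&(H<125)&(S>140)&(V>70),.045)
rep("blue+orange",((H>100)&(H<125)&(S>140)&(V>70))|((H>3)&(H<17)&(S>120)&(V>120)),.045)
rep("orange",(H>3)&(H<17)&(S>120)&(V>120),.049)
rep("red",((H<4)|(H>174))&(S>160)&(V>80),.046)
rep("white",(S<40)&(V>190),.024)
z=im[0:170,140:420];cv2.imwrite("pics/w1z.png",cv2.resize(z,None,fx=2.8,fy=2.8,interpolation=cv2.INTER_CUBIC))
E
```

```text
yellow [330, 21, 42, 10, 292] ctr [ 0.679  -0.1733] rect mm [ 679.2 -173.8] [ 7.9 40.9] 30.4
yellow [266, 30, 23, 10, 140] ctr [ 0.6419 -0.111 ] rect mm [ 641.9 -111. ] [ 6.5 22.7] 31.7
yellow [344, 115, 41, 11, 287] ctr [ 0.5946 -0.2245] rect mm [ 594.9 -224.9] [ 7.3 40.7] 30.7
yellow [280, 125, 23, 10, 168] ctr [ 0.557  -0.1622] rect mm [ 557.  -162.3] [ 7.4 22.9] 30.1
blue [190, 35, 122, 104, 6056] ctr [ 0.5892 -0.1031] rect mm [ 580.9 -107.5] [ 87.  113.1] 31.4
blue+orange [190, 35, 122, 104, 6492] ctr [ 0.589  -0.1066] rect mm [ 580.9 -107.5] [ 87.  113.1] 31.4
blue+orange [232, 88, 47, 37, 1271] ctr [ 0.5661 -0.1217] rect mm [ 566.  -121.4] [29.6 42. ] 31.5
blue+orange [210, 98, 16, 31, 276] ctr [ 0.5467 -0.0889] rect mm [545.9 -88.8] [29.5 11.7] 31.6
orange [286, 84, 19, 31, 436] ctr [ 0.5864 -0.155 ] rect mm [ 586.5 -155.1] [29.4 13.9] 31.7
orange [232, 88, 47, 37, 1271] ctr [ 0.5662 -0.1223] rect mm [ 566.1 -122. ] [29.3 41.5] 31.5
orange [210, 98, 16, 31, 276] ctr [ 0.547  -0.0899] rect mm [546.2 -89.9] [29.2 11.6] 31.6
red [269, 0, 71, 17, 732] ctr [ 0.6744 -0.1272] rect m
[... 328 characters left out ...]
8, 44] ctr [ 0.638  -0.1255] rect mm [ 638.  -125.7] [6.8 7.3] 69.4
white [206, 57, 7, 8, 39] ctr [ 0.5935 -0.0531] rect mm [593.5 -53.3] [6.5 6.6] 65.6
white [149, 59, 44, 27, 668] ctr [ 0.569  -0.0159] rect mm [568.9 -15.5] [17.6 50.3] 31.3
white [274, 79, 16, 44, 428] ctr [ 0.5806 -0.1417] rect mm [ 580.6 -141.6] [45.5 10.1] 31.6
white [221, 89, 16, 44, 407] ctr [ 0.5512 -0.0937] rect mm [551.3 -93.6] [45.4 10.3] 31.6
white [380, 97, 18, 18, 251] ctr [ 0.6204 -0.2427] rect mm [ 620.3 -242.8] [17.1 16.3] 31.8
white [303, 103, 39, 21, 474] ctr [ 0.5868 -0.1885] rect mm [ 584.5 -183.6] [17.6 39.9] 30.7
white [159, 126, 46, 25, 715] ctr [ 0.5062 -0.0546] rect mm [505.9 -54.1] [17.9 51.6] 31.3
```

View pics/w1z.png

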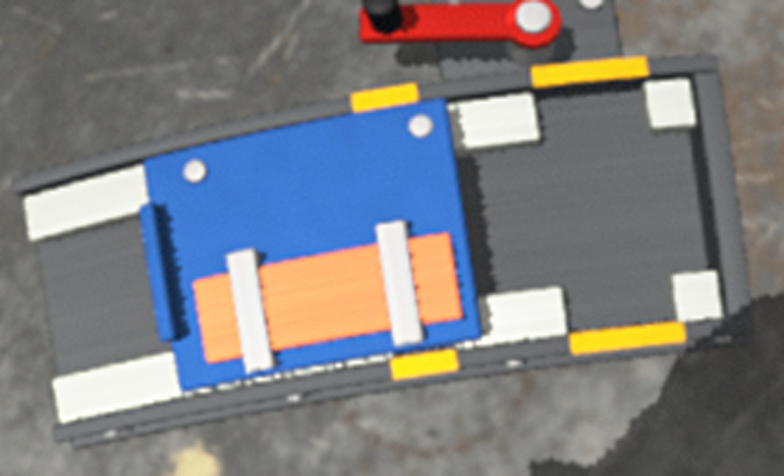

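Jig: x-axis at -59° in the world. The station is at (0.620,-0.171), and both mark pairs agree. The board is about 73 mm short of it and the pivot is at (0.686,-0.149). Before moving I'll check the helmet clearance and locate the push face and post.

```bash
python3 - <<'E'
from h import *
z=np.load("side0.npz"); P=cloud("side",z["d"]);d=z["d"]>0
for y0 in np.arange(-.15,.3,.05):
    k=d&(P[...,0]>.45)&(P[...,0]<1)&(P[...,1]>=y0)&(P[...,1]<y0+.05)&(P[...,2]>.2)&(P[...,2]<1)
    if k.sum(): print(round(y0,2),k.sum(),"xmin",P[k][:,0].min().round(3),"zmin",P[k][:,2].min().round(3), "z at xmin",P[k][P[k][:,0].argmin()].round(3))
st=np.array([.6201,-.1711]);a=np.deg2rad(-59);J=np.array([[np.cos(a),np.sin(a)],[-np.sin(a),np.cos(a)]])
cal=dict(np.load("wrist1.npz"));im=cal["im"]
def jig(p): return ((J@(p[:2]-st))*1000+[45,0]).round(1)
o=np.array([140,0])
for n,p,zz in [("face top rear L",(143,205),.057),("face top rear R",(162,340),.057),("plate front L",(444,98),.045),("plate front R",(480,340),.045),("plate rear L",(145,158),.045),("plate rear R",(180,388),.045),("post",(382,5),.072),("pivot cap",(533,15),.05),("bar end a",(360,15),.046),("bar end b",(362,42),.046)]:
    w=wray(cal,*(np.array(p)/2.8+o),zz);print(n,w.round(4)[:2],jig(w))
E
```

```text
-0.1 5 xmin 0.843 zmin 0.447 z at xmin [ 0.843 -0.051  0.449]
-0.05 112 xmin 0.842 zmin 0.449 z at xmin [ 0.842 -0.048  0.45 ]
0.0 921 xmin 0.697 zmin 0.333 z at xmin [0.697 0.032 0.454]
0.05 2794 xmin 0.698 zmin 0.311 z at xmin [0.698 0.053 0.461]
0.1 4375 xmin 0.706 zmin 0.274 z at xmin [0.706 0.101 0.482]
0.15 6243 xmin 0.722 zmin 0.247 z at xmin [0.722 0.154 0.48 ]
0.2 7722 xmin 0.738 zmin 0.263 z at xmin [0.738 0.202 0.494]
0.25 6833 xmin 0.76 zmin 0.285 z at xmin [0.76  0.262 0.483]
face top rear L [ 0.5748 -0.0517] [-80.7  22.6]
face top rear R [ 0.5329 -0.0762] [-81.2 -25.8]
plate front L [ 0.6468 -0.1327] [25.9 42.7]
plate front R [ 0.5724 -0.178 ] [ 26.4 -44.4]
plate rear L [ 0.5911 -0.0411] [-81.4  42.1]
plate rear R [ 0.5177 -0.0852] [-81.4 -43.6]
post [ 0.6641 -0.105 ] [11.  71.8]
pivot cap [ 0.686  -0.1488] [59.8 67.9]
bar end a [ 0.6649 -0.0934] [ 1.4 78.4]
bar end b [ 0.6556 -0.0982] [ 0.8 68. ]
```

```bash
python3 -m creep '[[255,[6,30,-20],0.067],[255,[6,30,-25],0.067],[255,[6,30,-25],0],[255,[6,30,-25],0],[255,[6,30,-25],0],[255,[8,31,-20],0],[255,[0,0,0],0],[255,[0,0,0],0]]'
python3 - <<'E'
from h import *
s=read_state(); print(s["time"],s["tool_pos"],s["wrist_force"],R.from_rotvec(s["tcp_rot"]).as_matrix().round(3)[:,1])
cal=get_calibration("wrist")
im,d=read_camera("wrist"); cv2.imwrite("pics/wrist2.png",im)
im,d=read_camera("side"); cv2.imwrite("pics/side2.png",cv2.resize(im[120:330,220:480],None,fx=2.8,fy=2.8))
E
```

```text
time: 2.2
tool_pos: [0.537, -0.0341, 0.1245]
tcp_rot: [1.913, 0.533, -1.92]
wrist_force: [0.0, -0.0, -0.2]
width: 0.003
2.2 [ 0.5369938  -0.03407527  0.12448766] [ 0.04905785 -0.04213982 -0.19402418] [ 0.515 -0.857 -0.002]
```

View pics/wrist2.png

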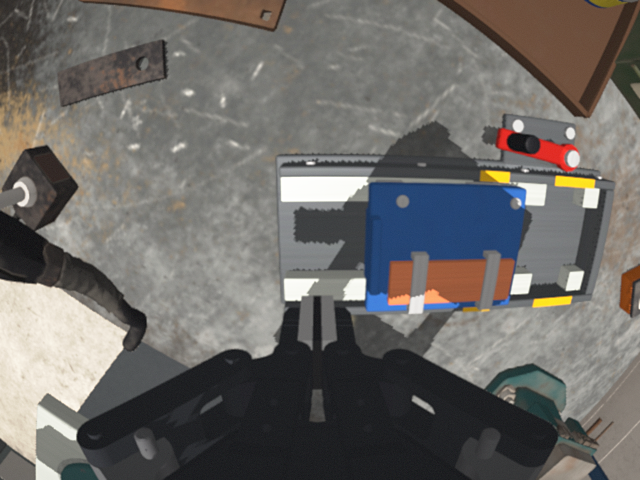

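View pics/side2.png

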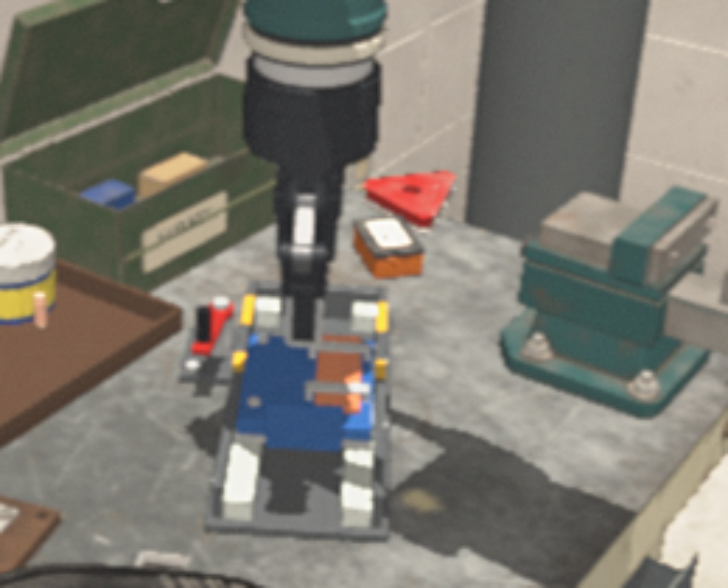

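The fingers are behind the push face and on the midline, with the jaw axis along the jig's x (0.515,-0.857). Going down between the runners, then approaching.

```bash
python3 -m creep '[[255,[0,0,-35],0],[255,[0,0,-35],0],[255,[0,0,-20],0],[255,[0,0,-7],0],[255,[0,0,0],0],[255,[2.1,-3.4,0],0],[255,[2.1,-3.4,0],0],[255,[2.1,-3.4,0],0]]'
python3 - <<'E'
from h import *
im,d=read_camera("wrist"); cv2.imwrite("pics/wrist3.png",im)
E
```

```text
time: 2.97
tool_pos: [0.5472, -0.0454, 0.0317]
tcp_rot: [1.921, 0.528, -1.912]
wrist_force: [0.0, 0.2, 0.2]
width: 0.002
```

View pics/wrist3.png

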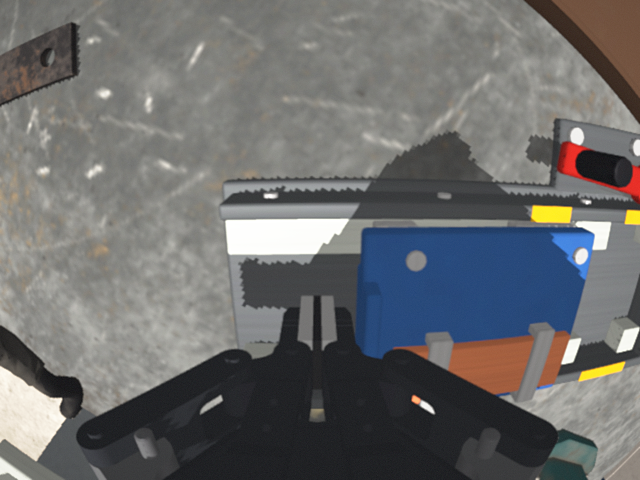

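The fingers are now about 18 mm behind the push face, which is at (370,320). Creeping on until they touch.

```bash
python3 -m creep '[[255,[0.2,-2.2,-2],0],[255,[0.2,-2.2,0],0],[255,[1,-1.7,0],0],[255,[1,-1.7,0],0],[255,[1,-1.7,0],0],[255,[1,-1.7,0],0],[255,[1,-1.7,0],0],[255,[1,-1.7,0],0]]'
python3 -m creep '[[255,[1,-1.7,0],0],[255,[1,-1.7,0],0],[255,[1,-1.7,0],0],[255,[1,-1.7,0],0],[255,[1,-1.7,0],0],[255,[1,-1.7,0],0],[255,[1,-1.7,0],0],[255,[1,-1.7,0],0]]'
```

```text
time: 3.68
tool_pos: [0.5503, -0.0577, 0.0274]
tcp_rot: [1.917, 0.533, -1.919]
wrist_force: [-3.1, 5.5, 4.5]
width: -0.001
time: 4.35
tool_pos: [0.5583, -0.0712, 0.0274]
tcp_rot: [1.916, 0.533, -1.919]
wrist_force: [-2.7, 6.5, 5.4]
width: -0.002
```

```bash
python3 -m creep '[[255,[1.5,-2.6,0],0],[255,[1.6,-2.5,0],0],[255,[1.6,-2.5,0],0],[255,[1.6,-2.5,0],0],[255,[1.6,-2.5,0],0],[255,[1.6,-2.5,0],0],[255,[1.6,-2.5,0],0],[255,[1.6,-2.5,0],0]]'
cat >> h.py <<'E'
st=np.array([.6201,-.1711]);a_=np.deg2rad(-59);J=np.array([[np.cos(a_),np.sin(a_)],[-np.sin(a_),np.cos(a_)]])
def jig(p): return ((J@(np.asarray(p)[:2]-st))*1000+[45,0]).round(1)
E
python3 - <<'E'
from h import *
s=read_state();print(jig(s["tool_pos"]),s["wrist_force"].round(1),R.from_rotvec(s["tcp_rot"]).as_matrix()[:,0].round(3))
print("jig rot of force",(J@s["wrist_force"][:2]).round(1))
im,d=read_camera("wrist"); cv2.imwrite("pics/wrist4.png",im)
np.savez("wrist4.npz",im=im,d=d,**get_calibration("wrist"))
E
```

```text
time: 5.02
tool_pos: [0.5709, -0.0912, 0.0274]
tcp_rot: [1.916, 0.533, -1.92]
wrist_force: [-3.3, 6.0, 5.5]
width: 0.0
[-48.8  -1. ] [-3.3  6.   5.5] [-0.002  0.002 -1.   ]
jig rot of force [-6.8  0.3]
```

View pics/wrist4.png

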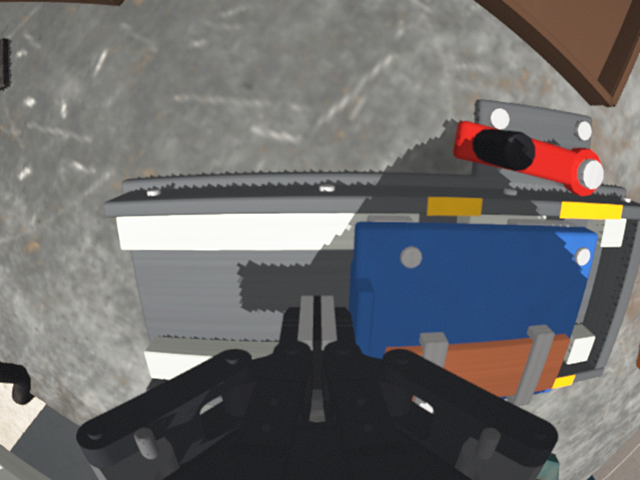

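The board has moved and the finger is against the face. The plate's left corners are at (357,225) rear and (598,233) front. I'll measure how far is left.

```bash
python3 - <<'E'
from h import *
cal=dict(np.load("wrist4.npz"))
for n,p,z in [("rearL",(357,225),.045),("frontL",(598,233),.045),("front pin",(583,257),.047),("rear pin",(411,257),.047),("notch1 mark a",(428,200),.034),("b",(482,200),.034),("notch2 a",(560,206),.034),("post top",(518,150),.072),("pivot",(592,175),.05),("bar end",(459,141),.046)]:
    print(n,jig(wray(cal,*p,z)))
E
```

```text
rearL [-34.7  44.9]
frontL [74.1 42.7]
front pin [65.8 32.4]
rear pin [-14.7  33.6]
notch1 mark a [-6.1 51.9]
b [17.  52.6]
notch2 a [57.3 51.5]
post top [ 9.3 75.6]
pivot [60.1 68.2]
bar end [ 0.4 75.8]
```

```bash
python3 -m creep '[[255,[1.2,-2,0],0],[255,[1.2,-2,0],0],[255,[1.2,-1.9,0],0],[255,[1.2,-1.9,0],0],[255,[1.1,-1.8,0],0],[255,[1,-1.7,0],0],[255,[1,-1.7,0],0],[255,[1,-1.7,0],0]]'
python3 -m creep '[[255,[0.5,-0.85,0],0],[255,[0.5,-0.85,0],0],[255,[0.5,-0.85,0],0],[255,[0.5,-0.85,0],0],[255,[0.5,-0.85,0],0],[255,[0.5,-0.85,0],0],[255,[0,0,0],0],[255,[0,0,0],0]]'
python3 - <<'E'
from h import *
s=read_state();print(jig(s["tool_pos"]),s["wrist_force"].round(1))
im,d=read_camera("wrist"); cv2.imwrite("pics/wrist5.png",im)
np.savez("wrist5.npz",im=im,d=d,**get_calibration("wrist"))
E
```

```text
time: 5.73
tool_pos: [0.5799, -0.106, 0.0273]
tcp_rot: [1.916, 0.533, -1.919]
wrist_force: [-2.6, 6.2, 5.4]
width: 0.002
time: 6.4
tool_pos: [0.5833, -0.112, 0.0269]
tcp_rot: [1.917, 0.531, -1.918]
wrist_force: [-0.6, 3.7, -0.3]
width: -0.001
[-24.6  -1.1] [-0.6  3.7 -0.3]
```

View pics/wrist5.png

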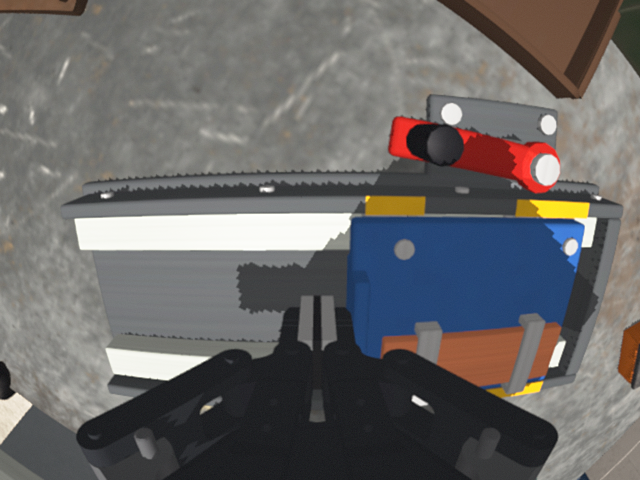

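The vertical force jumped from +5.4 to -0.3 N, which suggests the board dropped. I'll check its height from depth.

```bash
cat >> h.py <<'E'
def wcloud(cal,d,m):
    v,u=np.nonzero(m);K=np.array(cal["K"])
    p=cv2.fisheye.undistortPoints(np.stack([u,v],-1)[:,None].astype(float),K,np.zeros(4))[:,0]
    D=d[m];q=np.c_[p*D[:,None],D]
    return q@R.from_rotvec(cal["orientation"]).as_matrix().T+cal["eye"]
E
python3 - <<'E'
from h import *
for f in ["wrist4.npz","wrist5.npz"]:
    cal=dict(np.load(f));hsv=cv2.cvtColor(cal["im"],cv2.COLOR_BGR2HSV).astype(int)
    m=(hsv[...,0]>100)&(hsv[...,0]<125)&(hsv[...,1]>140)&(cal["d"]>0);m[:200]=0;m[340:]=0;m[:,:385]=0
    P=wcloud(cal,cal["d"],m);A=np.c_[P[:,:2]-P[:,:2].mean(0),np.ones(len(P))];c=np.linalg.lstsq(A,P[:,2],rcond=None)[0];print(f,len(P),"z med",np.median(P[:,2]).round(4),"slope",c.round(3))
    w=(hsv[...,1]<40)&(hsv[...,2]>190)&(cal["d"]>0);w[:205]=0;w[250:]=0;w[:,330:]=0
    print("runner z",np.median(wcloud(cal,cal["d"],w)[:,2]).round(4))
cal=dict(np.load("wrist5.npz"))
for n,p,z in [("rearL",(351,219),.036),("frontL",(583,226),.036),("rear pin",(404,249),.038),("front pin",(570,246),.038)]: print(n,jig(wray(cal,*p,z)))
E
```

```text
wrist4.npz 21478 z med 0.0449 slope [-0.022 -0.014  0.045]
runner z 0.0239
wrist5.npz 19720 z med 0.0359 slope [-0.025 -0.002  0.036]
runner z 0.0239
rearL [-12.7  44.7]
frontL [94.9 43.2]
rear pin [ 7.9 33.5]
front pin [87.3 34.4]
```

The board has dropped: plate top is 35.9 mm, down from 44.9, it's flat, and x is about 42. I'll back off, lift, and go round to the outside of the latch post.

```bash
python3 -m creep '[[255,[-2,3.4,0],0],[255,[-4,6.8,0],0],[255,[-4.3,7,0],0],[255,[0,0,0],0],[255,[0,0,25],0],[255,[0,0,35],0],[255,[0,0,35],0],[255,[0,0,0],0]]'
python3 -m creep '[[255,[20,1,0],0],[255,[25,1,0],0],[255,[25,1,0],0],[255,[25,1,0],0],[255,[20,1.3,0],0],[255,[0,0,0],0],[255,[0,0,0],0],[255,[0,0,0],0]]'
python3 - <<'E'
from h import *
s=read_state();print(s["time"],s["tool_pos"].round(4),jig(s["tool_pos"]),s["wrist_force"].round(1))
im,d=read_camera("wrist"); cv2.imwrite("pics/wrist6.png",im)
np.savez("wrist6.npz",im=im,d=d,**get_calibration("wrist"))
im,d=read_camera("side"); cv2.imwrite("pics/side6.png",im)
E
```

```text
time: 7.12
tool_pos: [0.5789, -0.0964, 0.1305]
tcp_rot: [1.926, 0.523, -1.902]
wrist_force: [1.8, 0.0, 1.3]
width: 0.001
time: 7.78
tool_pos: [0.6875, -0.0899, 0.1217]
tcp_rot: [1.915, 0.531, -1.918]
wrist_force: [0.2, 0.4, 0.1]
width: -0.001
7.7833 [ 0.6875 -0.0899  0.1217] [10.1 99.6] [0.2 0.4 0.1]
```

View pics/wrist6.png

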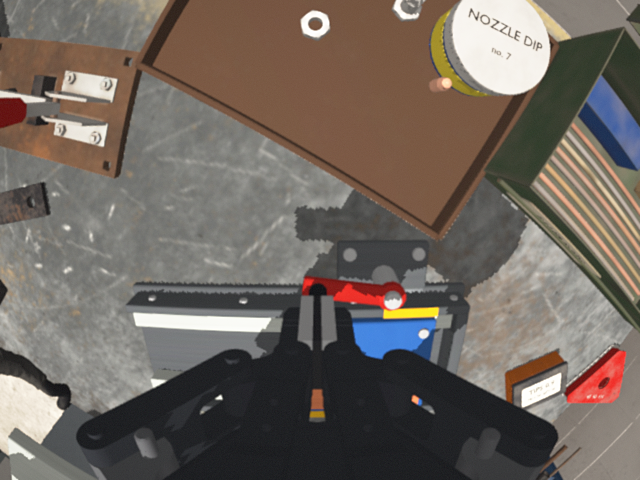

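View pics/side6.png

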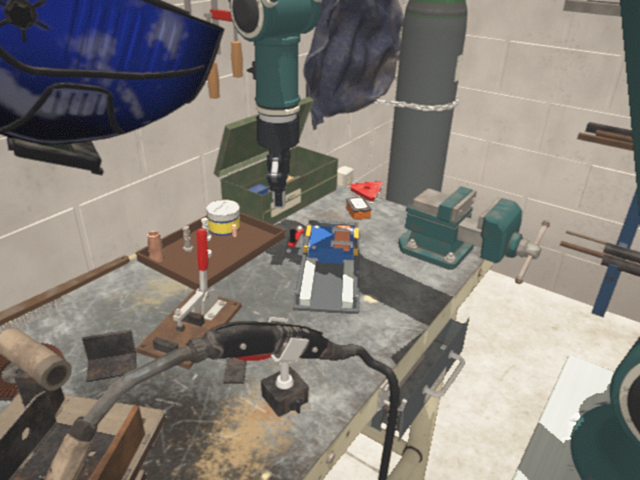

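Nothing is in the way. The board is seated, the latch is still open with its post at (318,287), and the fingertips are beyond it. The tray edge stays clear. I'll locate the post before going down.

```bash
python3 - <<'E'
from h import *
cal=dict(np.load("wrist6.npz"))
z=cal["im"][230:370,250:470];cv2.imwrite("pics/w6z.png",cv2.resize(z,None,fx=3.6,fy=3.6,interpolation=cv2.INTER_CUBIC))
for n,p,z in [("bar end top L",(304,279),.046),("bar end bottom L",(303,298),.046),("pivot",(393,297),.05),("post",(318,288),.072)]: print(n,jig(wray(cal,*p,z)))
E
```

```text
bar end top L [ 0.9 82.5]
bar end bottom L [ 0.  68.7]
pivot [59.  70.9]
post [ 9.8 88.6]
```

View pics/w6z.png

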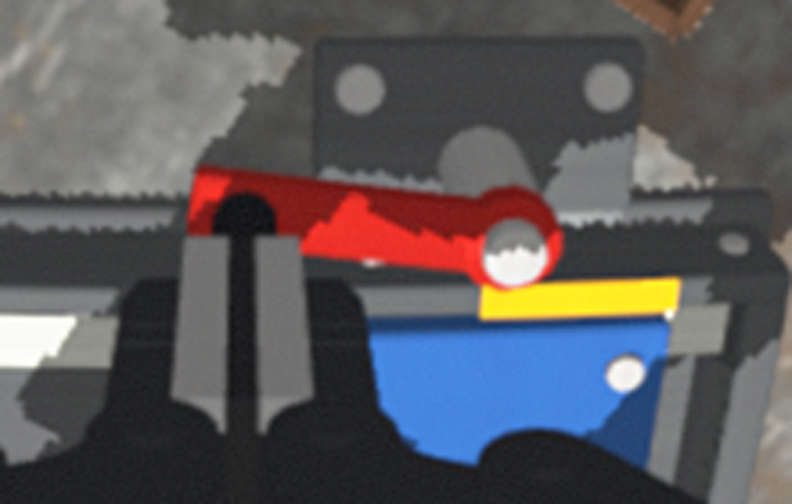

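Going down 105 mm out, then starting to push along the jig's -y.

```bash
python3 -m creep '[[255,[4.3,2.6,-15],0],[255,[0,0,-30],0],[255,[0,0,-20],0],[255,[0,0,-2],0],[255,[0,0,0],0],[255,[-4.3,-2.6,0],0],[255,[-4.3,-2.6,0],0],[255,[-4.3,-2.6,0],0]]'
python3 - <<'E'
from h import *
s=read_state();print(s["time"],s["tool_pos"].round(4),jig(s["tool_pos"]),s["wrist_force"].round(1))
im,d=read_camera("wrist"); cv2.imwrite("pics/wrist7.png",im)
E
```

```text
time: 8.55
tool_pos: [0.6808, -0.0957, 0.0573]
tcp_rot: [1.919, 0.529, -1.913]
wrist_force: [1.0, 1.7, 1.0]
width: 0.002
8.55 [ 0.6808 -0.0957  0.0573] [11.6 90.9] [1.  1.7 1. ]
```

View pics/wrist7.png

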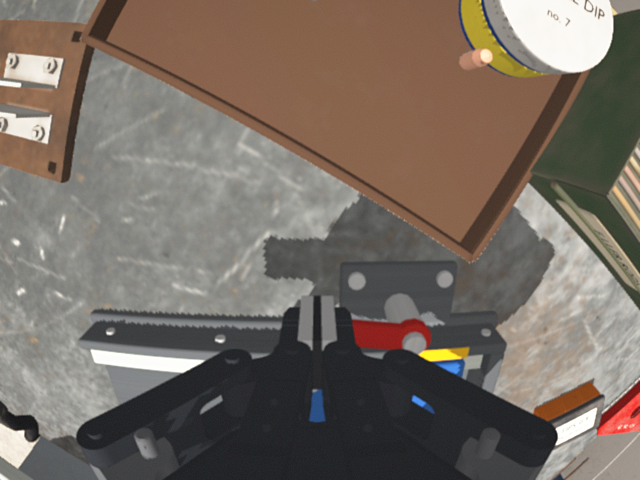

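The tip touches the post from outside with about 2 N. Now sweeping round the arc.

```bash
python3 -m creep '[[255,[-4.9,-2,0],0],[255,[-4.9,-2,0],0],[255,[-4.9,-2,0],0],[255,[-4.9,-2,0],0],[255,[-4.9,-2,0],0],[255,[-3.6,-3.8,0],0],[255,[-3.6,-3.8,0],0],[255,[0,0,0],0]]'
python3 - <<'E'
from h import *
s=read_state();print(s["time"],s["tool_pos"].round(4),jig(s["tool_pos"]),s["wrist_force"].round(1))
im,d=read_camera("wrist"); cv2.imwrite("pics/wrist8.png",im)
E
```

```text
time: 9.27
tool_pos: [0.6467, -0.1134, 0.0548]
tcp_rot: [1.916, 0.531, -1.919]
wrist_force: [-0.7, -0.2, 0.7]
width: 0.003
9.2667 [ 0.6467 -0.1134  0.0548] [ 9.2 52.5] [-0.7 -0.2  0.7]
```

View pics/wrist8.png

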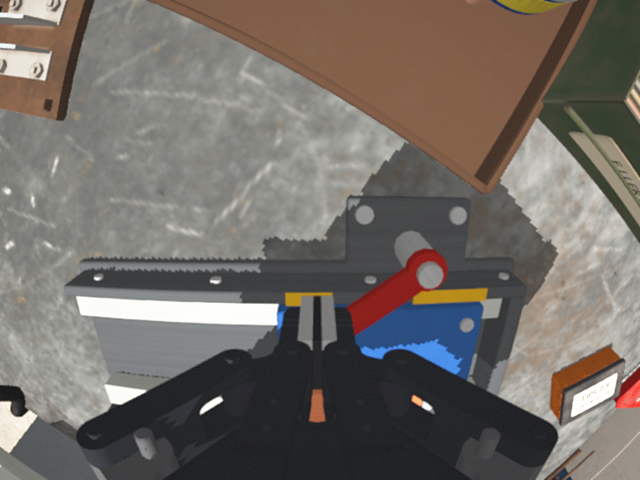

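The latch is following, at about 0.65 rad. Continuing.

```bash
python3 -m creep '[[255,[-3.5,-4.3,0],0],[255,[-3.5,-4.3,0],0],[255,[-1.4,-4.6,0],0],[255,[-1.4,-4.6,0],0],[255,[-1.4,-4.6,0],0],[255,[-1.4,-4.6,0],0],[255,[0,0,0],0],[255,[0,0,0],0]]'
python3 - <<'E'
from h import *
s=read_state();print(s["time"],s["tool_pos"].round(4),jig(s["tool_pos"]),s["wrist_force"].round(1))
im,d=read_camera("wrist"); cv2.imwrite("pics/wrist9.png",im)
E
```

```text
time: 9.98
tool_pos: [0.6345, -0.1403, 0.0549]
tcp_rot: [1.915, 0.53, -1.919]
wrist_force: [-0.2, 0.6, -0.0]
width: 0.001
9.9833 [ 0.6345 -0.1403  0.0549] [26.  28.2] [-0.2  0.6 -0. ]
```

View pics/wrist9.png

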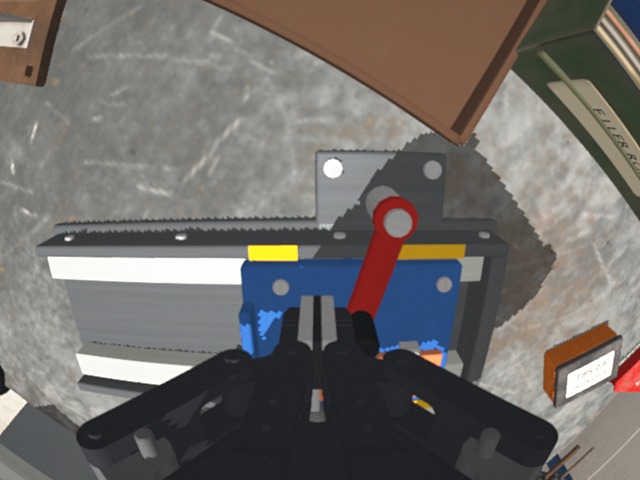

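```bash
python3 -m creep '[[255,[-0.1,-4.4,0],0],[255,[-0.1,-4.4,0],0],[255,[-0.1,-4.4,0],0],[255,[0.5,-3,0],0],[255,[0.5,-1,0],0],[255,[0,0,0],0],[255,[0,0,0],0],[255,[0,0,0],0]]'
python3 - <<'E'
from h import *
s=read_state();print(s["time"],s["tool_pos"].round(4),jig(s["tool_pos"]),s["wrist_force"].round(1))
im,d=read_camera("wrist"); cv2.imwrite("pics/wrist10.png",im);cal=get_calibration("wrist")
np.savez("wrist10.npz",im=im,d=d,**cal)
E
```

```text
time: 10.7
tool_pos: [0.6358, -0.1569, 0.0551]
tcp_rot: [1.916, 0.531, -1.918]
wrist_force: [-2.2, 1.8, 0.8]
width: -0.002
10.7 [ 0.6358 -0.1569  0.0551] [40.9 20.8] [-2.2  1.8  0.8]
```

View pics/wrist10.png

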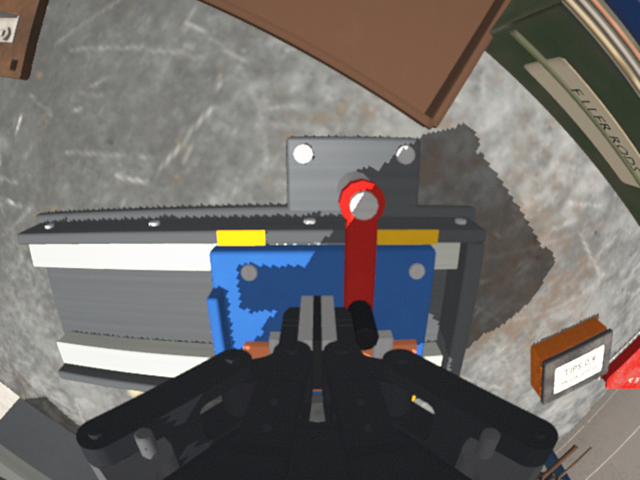

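The bar looks square across the board. One more small nudge to feel the stop.

```bash
python3 -m creep '[[255,[0.5,-0.9,0],0],[255,[0.3,-0.5,0],0],[255,[0,0,0],0],[255,[0,0,0],0],[255,[0,0,0],0],[255,[0,0,0],0],[255,[0,0,0],0],[255,[0,0,0],0]]'
```

```text
time: 11.42
tool_pos: [0.6359, -0.1571, 0.055]
tcp_rot: [1.916, 0.533, -1.92]
wrist_force: [-5.0, 5.3, 3.0]
width: 0.001
```

The tip barely moved while the force rose to about 8 N, so the latch is at its stop. Backing off and lifting clear.

```bash
python3 -m creep '[[255,[-1.5,2.6,0],0],[255,[-3,5,0],0],[255,[-3,5,0],0],[255,[0,0,0],0],[255,[0,0,20],0],[255,[0,0,35],0],[255,[0,0,35],0],[255,[0,0,35],0]]'
python3 -m creep '[[255,[-20,-15,20],0],[255,[-25,-20,10],0],[255,[-30,-20,0],0],[255,[-30,-20,0],0],[255,[-20,-10,0],0],[255,[0,0,0],0],[255,[0,0,0],0],[255,[0,0,0],0]]'
python3 - <<'E'
from h import *
s=read_state();print(s["time"],s["tool_pos"].round(4),jig(s["tool_pos"]),s["wrist_force"].round(1))
im,d=read_camera("wrist"); cv2.imwrite("pics/wrist11.png",im);cal=get_calibration("wrist")
np.savez("wrist11.npz",im=im,d=d,**cal)
E
```

```text
time: 12.08
tool_pos: [0.6292, -0.1458, 0.1812]
tcp_rot: [1.916, 0.53, -1.917]
wrist_force: [0.1, 0.4, 0.2]
width: -0.0
time: 12.75
tool_pos: [0.5051, -0.2309, 0.2107]
tcp_rot: [1.918, 0.529, -1.916]
wrist_force: [0.5, -1.1, -0.4]
width: 0.002
12.75 [ 0.5051 -0.2309  0.2107] [  37.  -129.3] [ 0.5 -1.1 -0.4]
```

View pics/wrist11.png

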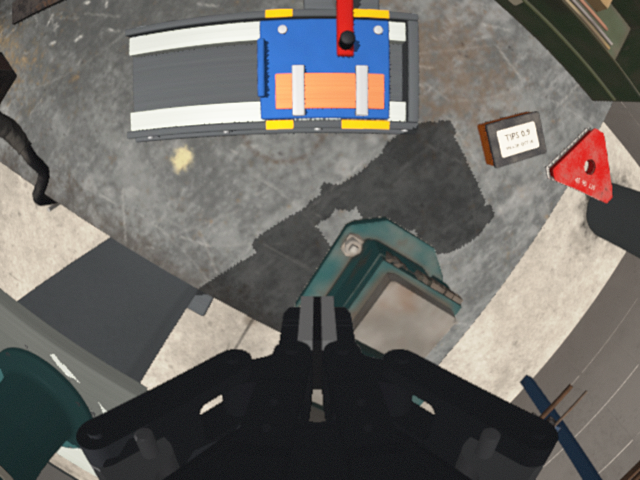

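The board is seated at (325,70). The latch bar, at (345,25) with its post at (347,41), lies across it, and the arm is clear. Final check of height, position and latch angle:

```bash
python3 - <<'E'
from h import *
cal=dict(np.load("wrist11.npz"));im=cal["im"]
hsv=cv2.cvtColor(im,cv2.COLOR_BGR2HSV).astype(int);H,S,V=[hsv[...,i] for i in range(3)]
blue=(H>100)&(H<125)&(S>140)&(V>70);blue[130:]=0;blue[:,:255]=0;blue[:,400:]=0
m=blue&(cal["d"]>0);m[:,:280]=0
P=wcloud(cal,cal["d"],m);A=np.c_[P[:,:2]-P[:,:2].mean(0),np.ones(len(P))];print("plate z",np.median(P[:,2]).round(4),"slope",np.linalg.lstsq(A,P[:,2],rcond=None)[0][:2].round(3))
red=((H<4)|(H>174))&(S>150)&(V>60);red[80:]=0;red[:,:320]=0;red[:,380:]=0
w=np.array([wray(cal,u,v,.046) for v,u in zip(*np.nonzero(red))]);q=np.array([jig(p) for p in w]);f=cv2.fitLine(q.astype(np.float32),cv2.DIST_L2,0,.01,.01).ravel();print("bar line (jig)",f.round(2))
c=cv2.findContours(blue.astype(np.uint8),cv2.RETR_EXTERNAL,cv2.CHAIN_APPROX_NONE)[0];c=max(c,key=len)
q=np.array([jig(wray(cal,*p[0],.036)) for p in c]);print("board x range",np.percentile(q[:,0],[2,98]),"y",np.percentile(q[:,1],[2,98]))
for p in [(264,16),(293,16),(345,11),(389,14),(263,125),(295,125),(342,124),(391,125)]: print(p,jig(wray(cal,*p,.034)))
for p in [(282,29),(366,30)]: print("pin",jig(wray(cal,*p,.038)))
o=(H>3)&(H<17)&(S>120)&(V>60)
print("box px",[ (s.tolist()) for k,s,ce in comps(o,40)])
z0=dict(np.load("wrist1.npz"))
# box lid label centre, before / after
for nm,c2,p in [("before",z0,(496,113)),("after",cal,(519,138))]: print(nm,wray(c2,*p,.026).round(3))
E
```

```text
plate z 0.0357 slope [-0.003  0.   ]
bar line (jig) [2.000e-02 1.000e+00 5.823e+01 3.633e+01]
board x range [-13.1    96.468] y [-43.7    43.968]
(264, 16) [-8.4 47.4]
(293, 16) [16.2 46.4]
(345, 11) [60.1 51.2]
(389, 14) [97.8 50.5]
(263, 125) [ -9.5 -49.3]
(295, 125) [ 17.8 -49.9]
(342, 124) [ 57.6 -49. ]
(391, 125) [ 99.7 -48.7]
pin [ 7.4 33.6]
pin [77.3 33.2]
box px [[304, 73, 52, 35, 1765], [276, 74, 16, 35, 517], [368, 74, 16, 35, 546], [478, 112, 50, 53, 365]]
before [ 0.67  -0.354  0.026]
after [ 0.671 -0.357  0.026]
```

```bash
python3 -c "
from workcell import *
print(finish_job()); s=read_state(); print(s['time'],s['wrist_force'])"
```

```text
the job is handed in; nothing more can be done
None
the job is handed in; nothing more can be done
```

The board is seated in its notches and the latch is closed square across it. I handed the job in at about 12.8 s; no verdict was reported.

I pushed the board along the rails with the shut fingertips until it dropped. I then backed off, pushed the latch round by its post from the outside until it met its stop, and moved clear.

- **Board drop:** the plate top went from 44.9 to 35.9 mm with the latch still open. The upward force at the wrist fell from 5.4 N to about zero at the same moment.
- **Board at the end:** the plate top read 35.7 mm with a slope of about 0.003. It sits about 3 mm short of the station along the jig. That is a little more than the 2.5 mm notch play but within measurement error, and inside the 6 mm limit.
- **Latch:** the bar measured within about 0.02 rad of square. At the stop the post held still while the force rose to about 8 N.
- **Bystanders:** the orange box is where it was, to within about 3 mm. I did not measure the flat bar at the end, but the arm stayed well away from it.
- **Disagreement:** in the low wrist views, the measured plate slope was up to 0.025 both before and after the drop. The higher final view read 0.003, so I took this as camera error. In the last picture, one end of a hand-picked yellow mark read about 3 mm off its stated position.

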